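# Set a twist-lock work support under a tray's flange

## Task

The telescoping work support stands too low under the overhanging flange of the stainless tray. Twist its top section by the T-handle anticlockwise (seen from above) to unlock it, slide it up until the round rest presses gently against the underside of the flange with about 10 N (never more than 25 N, or the flange bends), then, keeping that push, twist it back clockwise as far as it goes, so that it stays locked and bearing on the flange by itself when you let go. Leave the tray and the other things on the bench as they are.

Things in the scene. Friction and masses are not known exactly. Their poses are not given: they have to be found in the camera images.
- prop: the support's foot: a 110 x 110 x 10 mm dark steel plate bolted to the bench, with a grey outer tube of 42 mm diameter up to 82 mm above the bench. Origin: centre of the underside; its z is the support's upright axis, about which the section turns and along which it slides. The tray stands on its +y side
- handle_grip (a point): centre of the T-handle bar atop the telescoping section, on the support's upright axis: a level dark steel bar 70 mm long, 16 mm wide, 26 mm high, its middle 165 mm above the bench when the section is fully down. The point's x runs along the bar, z up. Grip it across its 16 mm from above with about 80 N. The section weighs about 0.4 kg and drops if let go while unlocked
- rest_top (a point): centre of the top face of the round rest: a steel disc of 84 mm diameter, 8 mm thick, 72 mm below the middle of the T-handle bar; it slides and turns with the section. Between it and the bar is a bare 18 mm rod. Its top is 93 mm above the bench when the section is fully down
- section (a joint): how far the telescoping section has been slid up, m: 0 fully down, at most 0.065; it starts at 0.005 to 0.02. Unlocked, sliding it takes 1 to 2 N beside its weight; locked, it holds about 20 N
- handle (a joint): how far the section with its T-handle is twisted from the locked stop, rad: 0 fully clockwise (locked), 1.2 fully anticlockwise (unlocked), seen from above. It starts at 0 to 0.1. Above about 0.65 it is free; below, the lock bites more and more, taking up to 0.4 N m of twist, and friction keeps it where it is left. The lock holds well only near 0
- tray: open stainless tray 240 x 220 mm, 130 mm high, fixed on the bench. Origin: centre of the underside. From its -y wall a level sheet flange, 190 mm long (x), 4 mm thick, reaches to 167 mm from the tray's middle, over the rest. It was tacked on by hand: its underside is 130 to 146 mm above the bench, which no reading gives, so feel for it with the rest. It yields about 1 mm for 4 N
- spray_can: grey can, 52 mm diameter, 150 mm high, beside the support; a bystander, to be left alone
- square: L-shaped dark steel square, 90 x 80 x 20 mm, beside the support; a bystander, to be left alone
- spanner: steel spanner lying in the tray; a bystander, to be left alone
- brush: wooden-handled brush lying on the bench; a bystander, to be left alone
- chipper: wooden-handled hammer lying on the bench; a bystander, to be left alone
- offcut: piece of steel angle, 120 x 40 x 40 mm; a bystander, to be left alone
- cup: steel cup, 72 mm diameter, 90 mm high; a bystander, to be left alone
Mind the look-alikes: they are no part of the job. Leave any blue or green look-alike of the prop alone.

How it is judged (in metres and radians):
On the way, in this order (a step that is already met when the one before it is completed fails the run):
1. the section is twisted anticlockwise until it is unlocked (value of joint handle above 0.65 rad), for 0.1 s.
2. the unlocked section is slid up until its rest bears on the flange (value of joint handle above 0.5 rad and contact force between prop and tray above 4 N), for 0.1 s.
At the end, for the whole second after the job is handed in: the section is twisted back to within 0.25 rad of its locked stop, at rest, and by itself presses the rest against the flange with 5 to 16 N (value of joint handle below 0.25 rad and contact force between prop and tray between 5 and 16 N and velocity of joint section between -0.005 and 0.005 m/s); the robot touches nothing.
It fails at once if the rest pushed on the flange with more than 25 N (contact force between prop and tray above 25 N).
It fails at once if the robot pushed on the tray or its flange with more than 15 N (contact force between the arm and tray above 15 N).
It fails at once if another thing on the bench was shifted by more than 30 mm (distance of any of spray_can, square, spanner, brush, chipper, offcut, cup from where it was at the start of the episode above 0.03 m).
It also fails if it takes over 48 s, if anything falls off the work surface, if the arm or the gripper's body presses on something with over 40 N, if the wrist force passes 120 N, or if a joint passes its speed limit or range.

## Robot

A 6-joint arm with a two-finger parallel gripper is mounted at the origin on the work surface. World frame = base frame: x ahead of the robot, y to its left, z up, the work surface at z = 0. Lengths are in m, angles in degrees, forces in N, time in s.
With the tool pointing down it reaches from about 0.4 to 0.825 m from the base axis. Payload 7 kg.
Tool frame: the origin (TCP) lies between the finger pads; the fingertips stand 11 mm ahead of it and the grasp point (between the pads) lies 8 mm behind it; z points along the fingers, y is the direction in which the jaws open and shut (so a half turn about z gives the same grasp; the last joint's range is limited). The gripper opens to 88 mm and grips with 3 to 60 N. Pads are 19 mm wide; open, the fingers measure 130 mm over their backs; the gripper's body (78 mm by 193 mm) begins 47 mm behind the grasp point.
Start: joints at [-54.826, 20.546, 0.682, 0, -70.136, -16.507], TCP at [0.216, -0.639, 0.238] pointing down, gripper open.
Joint ranges: [-176.03, 176.03], [-82.01, 121.73], [-58.28, 71.71], [-173.87, 95.51], [-174.79, -0.11], [-173.66, 173.66]. Speed limits (degrees/s): [136.94, 136.94, 172.46, 180, 180, 180].

## Interface

Orientations are given as [roll, pitch, yaw] about the fixed x, y, z axes, in that order (R = Rz(yaw) Ry(pitch) Rx(roll)).
In Python, from plant import r gives the robot as it stands.
- The arm moves only by the shell command python3 -m inch 'ROWS' [OPENING] [FORCE]. ROWS is JSON, a list of rows, each an object of numbers: "x", "y", "z": the shift along the tool's x, y, z as a fraction of full scale; "yaw": the turn about the tool's z as a fraction of full scale. In form: [{"x": .., "y": .., "z": .., "yaw": ..}, ...]. A call has 1 to 5 rows; each row shifts and turns the pose as measured when the row begins, along the tool's axes as they then stand; what a row does not reach is not made up. Full scale, the value 1, is 0.025 m for a shift and 4 degrees for a turn. A row lasts 1/12 s, in which the tool goes at most 41.7 mm and 7.16 degrees, less where a joint would pass 70% of its speed; a pose out of reach is approached as far as the arm can. A call with a number of a shift or a turn outside -1 to 1 is refused whole. A call with a gripper value outside its range is refused whole. OPENING is the opening, from -1 (shut) to 1 (fully open), set as the call begins (- or left out, the last holds). The fingers move at their own pace and stop on an object; FORCE is the grip in N (left out, the last holds). Time passes only in rows, so rows that do not move let the fingers close. It gives the time, the measured TCP pose, the force and the opening at its end, in the units of the state.
- r.get_state(): the state, without advancing time (a new reading comes with each control period).
- r.capture(name): name is "side" or "top" or "wrist"; returns (picture, depth): 420x560x3 uint8, red, green, blue; 420x560 float32, m along the optical axis (not along the pixel's ray), 0 where there is no reading.
- r.camera_info(name): a dict with "mtx" (3x3 intrinsics, pixels), "pose" (4x4, takes a point from camera to world coordinates). Camera axes: x right, y down, z forward; pixel columns grow to the right and rows downward; lengths in m; the calibration is good to about 2 mm. A picture is of the moment at which its call begins: read the wrist's pose just before it. camera_info takes no time and is no camera call; for the wrist camera it gives the pose at the moment of the call.
- r.close_job(): hands the job in, once; it reports no verdict.
The state is a dict: "time_s": time; "joints": joint angles; "qd": joint speeds; "joint_torque": joint torques, N m; "tcp_pos": TCP position; "eef_rot": TCP orientation; "contact_force": force on the tool from outside, world axes, zero at the start; "moment": the same for the moment, N m; "gripper_width": finger opening in m.
Only numpy, scipy, OpenCV 4.12 (cv2) and the standard library are available. Lean on these libraries where they do the work, as an engineer would, in place of code of your own. Each camera call takes 0.05 s, during which the arm holds its last target. There are 200 camera calls.

## Working session

There is one attempt and no reset: what is moved stays moved. The work goes in short steps, Python scripts to look and compute and a shell command to move; the robot and the scene stay as the last step left them, time stands still between calls to the robot, and variables do not carry over. Pictures are saved under pics/ and viewed, about 8 in all and at most 12, crops included, and the job is handed in when it is done.

```bash
ls; mkdir -p pics
python3 - <<'E'
from plant import r
import cv2,numpy as np
print(r.get_state())
for n in ("top","side"):
    p,d=r.capture(n); cv2.imwrite(f"pics/{n}0.png",p[:,:,::-1]); np.savez(f"{n}0.npz",p=p,d=d,**r.camera_info(n)); print(n,r.camera_info(n)['pose'].round(3).tolist(),r.camera_info(n)['mtx'])
E
```

```text
pics
{'time_s': 0.0, 'joints': array([-5.48279817e+01,  2.05703023e+01,  6.62612978e-01, -4.79648655e-03,
       -7.01280571e+01, -1.65063423e+01]), 'qd': array([-0.05821358, -0.05955198, -0.01725115,  0.04328483,  0.03536877,
       -0.02302607]), 'joint_torque': array([ 2.39287892e-04, -5.72376859e+01,  2.85604262e+01,  6.69445619e+00,
       -8.46135663e-02, -1.85659837e-04]), 'tcp_pos': array([ 0.21595658, -0.63937237,  0.23712857]), 'eef_rot': array([ 1.79964445e+02, -5.83232280e-03, -1.61335954e+02]), 'contact_force': array([-0.59333738, -0.54700677,  0.60798372]), 'moment': array([ 0.00662322,  0.00445781, -0.02255076]), 'gripper_width': 0.08745618447660979}
top [[0.015, -0.996, 0.085, 0.422], [-1.0, -0.015, -0.001, -0.118], [0.002, -0.085, -0.996, 1.222], [0.0, 0.0, 0.0, 1.0]] [[401.39698336   0.         282.9901607 ]
 [  0.         401.39698336 213.03308899]
 [  0.           0.           1.        ]]
side [[-0.722, -0.509, 0.468, 0.023], [-0.692, 0.532, -0.488, 0.438], [-0.0, -0.676, -0.737, 0.924], [0.0, 0.0, 0.0, 1.0]] [[455.90143727   0.         266.24964596]
 [  0.         455.90143727 210.42736483]
 [  0.           0.           1.        ]]
```

View pics/top0.png

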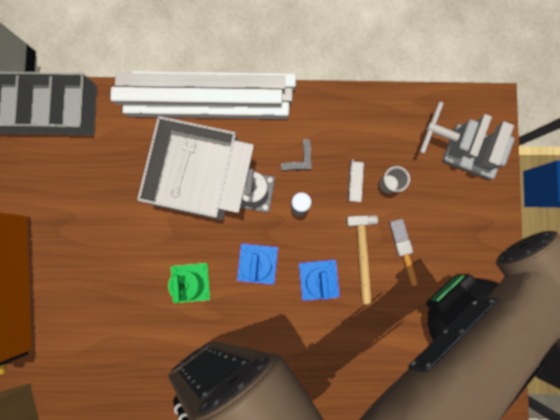

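View pics/side0.png

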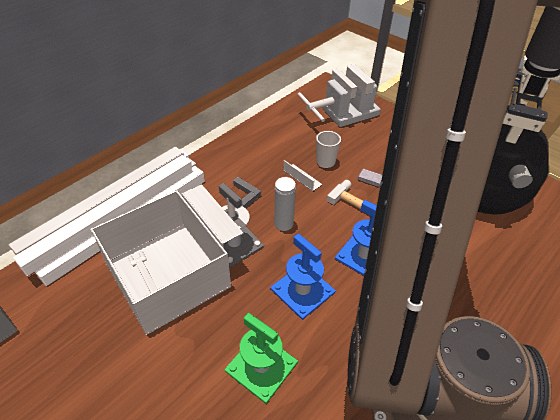

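Top view: possible props are the grey one at (257,190) beside the tray flange, blue ones at (257,263) and (319,280), and a green one at (188,284). The grey one next to the flange is the target. I'll check it in one close crop and measure it.

```bash
cat > h.py <<'E'
import numpy as np,cv2
def cloud(f):
    z=np.load(f); d=z['d']; M=z['mtx']; v,u=np.mgrid[:d.shape[0],:d.shape[1]]
    c=np.stack([(u-M[0,2])/M[0,0]*d,(v-M[1,2])/M[1,1]*d,d],-1)
    return c@z['pose'][:3,:3].T+z['pose'][:3,3], z['p'], d
E
python3 - <<'E'
from h import *
P,p,d=cloud("top0.npz")
cv2.imwrite("pics/crop1.png",cv2.resize(p[120:230,130:330,::-1],None,fx=4,fy=4,interpolation=cv2.INTER_CUBIC))
np.set_printoptions(linewidth=250,precision=3,suppress=True)
print("heights mm, rows 165-212 step2, cols 228-278 step2")
print((P[165:213:2,228:278:2,2]*1000).astype(int))
# tray top region & flange
def rect(m,n):
    q=P[m][:,:2]; (c,s,a)=cv2.minAreaRect((q*1000).astype(np.float32)); print(n,m.sum(),c,s,a,P[m].mean(0)); 
R=np.zeros(d.shape,bool); R[165:213,240:275]=1
m=R&(P[...,2]>.158)&(P[...,2]<.21); rect(m,"bar")
R[:]=0; R[105:225,130:256]=1
m=R&(P[...,2]>.115)&(P[...,2]<.155); m=cv2.morphologyEx(m.astype(np.uint8),cv2.MORPH_OPEN,np.ones((7,7)))>0;rect(m,"flange")
Q,p2,d2=cloud("side0.npz")
R=np.zeros(d2.shape,bool); R[185:265,215:270]=1
m=R&(Q[...,2]>.16)&(Q[...,2]<.21); q=Q[m]; print("side bar",m.sum(),q.mean(0),q.max(0),cv2.minAreaRect((q[:,:2]*1000).astype(np.float32)))
E
```

```text
heights mm, rows 165-212 step2, cols 228-278 step2
[[ 135  134  139  135  139  139  138  138  137  137    0    4   -3    0    0    0    4    0   -4    2    0   -1   -5    0    1]
 [ 137  134  131  137  136  133  139  135  135  134    0    1   -1    4    0    0   -4    1   -2    0    3    0    2    0    1]
 [ 138  137  141  138  135  131  134  136  136  138  189  188    1    4    2    0   -3    4    2    5    1    0    0    2    0]
 [ 136  142  136  138  136  135  142  139  133  139  191  194  190    0   -2   -5    0    0    2    0    0    1    0    1    4]
 [ 137  135  140  136  138  137  135  132  137  138  195  192  191  103   -1    1    0    2   -1    4    0    1   -1    2   -1]
 [ 138  134  134  136  135  133  136  132  138  106  191  191  188  107  105  105    5    0    1    1    0   -1    0    0   -1]
 [ 137  136  133  136  139  135  137  136  139  188  191  191  186  110  106  106  105    8   11   13    8   10    9    2    1]
 [ 134  137  137  138  141  135  138  138  139  190  190  194  179  104  105  108  109  106    7    9   15   11    9    2   -1]
 [ 139  132  133  138  13
[... 1735 characters left out ...]
   13 1221    0   -6    0   -3]
 [ 135  139  137  140  139   -2    3   -2    0   -3    6    9   10   10   12    3    5   10   14   14    9    1    0    2    0]
 [  -2    3  137  138  138   -2    0    1    2    0    0    0   -3   -1    2    0   11   15    8    8    9    1    0    2    1]]
bar 187 (588.6600952148438, -27.39328384399414) (16.28282356262207, 69.79507446289062) 83.7509765625 [ 0.588 -0.028  0.189]
flange 1434 (613.4697265625, 17.212570190429688) (61.67599868774414, 190.0357666015625) 78.78900909423828 [0.613 0.016 0.137]
side bar 291 [ 0.582 -0.028  0.186] [ 0.622 -0.02   0.196] ((587.0172119140625, -30.647926330566406), (17.094783782958984, 70.10521697998047), 85.75899505615234)
```

View pics/crop1.png

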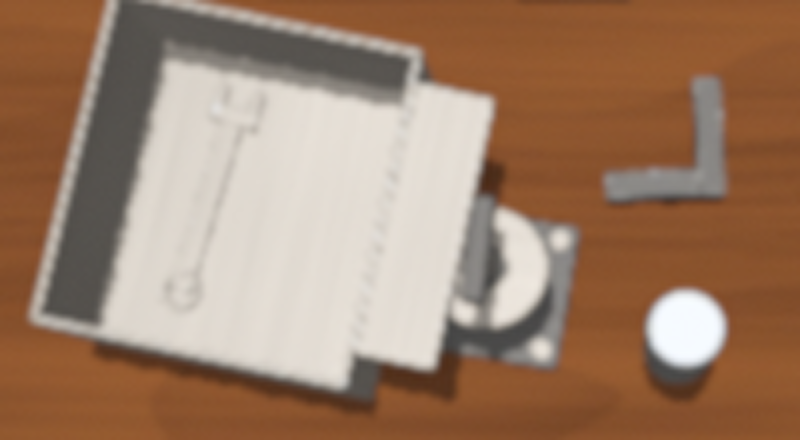

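The crop confirms the grey prop: its bar is at crop (480,250), with half the rest disc under the flange edge. The bar centre is about (0.588, -0.029) with its top at 0.191, so the middle is at 0.178 and the section at about 13 mm. The bar's long axis is at about -6° and the flange top at about 0.137. First I turn the tool to yaw 174, then travel.

```bash
python3 -m inch '[{"yaw":1},{"yaw":1},{"yaw":1},{"yaw":1},{"yaw":1}]' 1; python3 -m inch '[{"x":-0.4,"y":0.9,"yaw":1},{"x":-0.4,"y":0.9},{"x":-0.4,"y":0.9},{"x":-0.4,"y":0.9},{"x":-0.4,"y":0.9}]'
```

```text
validation failed for argument at $[0]...
validation failed for argument at $[0]...
```

```bash
python3 -m inch '[{"x":0,"y":0,"z":0,"yaw":1},{"x":0,"y":0,"z":0,"yaw":1},{"x":0,"y":0,"z":0,"yaw":1},{"x":0,"y":0,"z":0,"yaw":1},{"x":0,"y":0,"z":0,"yaw":1}]' 1; python3 -m inch '[{"x":-0.4,"y":0.9,"z":0,"yaw":1},{"x":-0.4,"y":0.9,"z":0,"yaw":0},{"x":-0.4,"y":0.9,"z":0,"yaw":0},{"x":-0.4,"y":0.9,"z":0,"yaw":0},{"x":-0.4,"y":0.9,"z":0,"yaw":0}]'
```

```text
time_s: 0.52
tcp_pos: [0.218, -0.6402, 0.2366]
eef_rot: [-179.9, 0.1, 178.0]
contact_force: [1.5, -0.4, -0.2]
gripper_width: 0.0877
time_s: 0.93
tcp_pos: [0.2769, -0.5473, 0.2429]
eef_rot: [-178.2, 0.4, 173.2]
contact_force: [-0.5, 0.4, -1.3]
gripper_width: 0.0876
```

```bash
for i in 1 2 3; do python3 -m inch '[{"x":-0.46,"y":1,"z":0,"yaw":0},{"x":-0.46,"y":1,"z":0,"yaw":0},{"x":-0.46,"y":1,"z":0,"yaw":0},{"x":-0.46,"y":1,"z":0,"yaw":0},{"x":-0.46,"y":1,"z":0,"yaw":0}]' | head -3; done
python3 -m inch '[{"x":-0.46,"y":0.8,"z":0,"yaw":0},{"x":-0.4,"y":0.6,"z":0,"yaw":0},{"x":0,"y":0,"z":0,"yaw":0}]'
```

```text
time_s: 1.35
tcp_pos: [0.3496, -0.4234, 0.2369]
eef_rot: [-178.4, 0.2, 173.0]
time_s: 1.77
tcp_pos: [0.4228, -0.299, 0.2316]
eef_rot: [-178.5, 0.0, 173.0]
time_s: 2.18
tcp_pos: [0.4959, -0.1746, 0.2265]
eef_rot: [-178.6, -0.2, 173.0]
time_s: 2.43
tcp_pos: [0.5236, -0.1367, 0.2241]
eef_rot: [-178.6, -0.3, 173.2]
contact_force: [0.0, 0.1, -0.8]
gripper_width: 0.0875
```

```bash
python3 -m inch '[{"x":-0.42,"y":0.94,"z":-0.15,"yaw":0},{"x":-0.42,"y":0.94,"z":-0.15,"yaw":0},{"x":-0.42,"y":0.94,"z":-0.15,"yaw":0},{"x":-0.42,"y":0.94,"z":-0.15,"yaw":0},{"x":-0.42,"y":0.94,"z":-0.1,"yaw":0}]'; python3 -m inch '[{"x":0,"y":0,"z":0,"yaw":0},{"x":0,"y":0,"z":0,"yaw":0}]'
python3 - <<'E'
from plant import r
from h import *
s=r.get_state(); i=r.camera_info("wrist"); p,d=r.capture("wrist"); cv2.imwrite("pics/w1.png",p[:,:,::-1]); np.savez("w1.npz",p=p,d=d,**i)
P,p,d=cloud("w1.npz")
m=(P[...,2]>.17)&(P[...,2]<.2)&(abs(P[...,0]-.588)<.06)&(abs(P[...,1]+.029)<.04)&(d>0)
q=P[m];print(s['tcp_pos'],s['eef_rot'],m.sum(),q.mean(0) if len(q) else '')
if len(q):
  t=q[q[:,2]>np.percentile(q[:,2],90)-.006]; print(t[:,2].mean(),cv2.minAreaRect((t[:,:2]*1000).astype(np.float32)))
E
```

```text
time_s: 2.85
tcp_pos: [0.5874, -0.0248, 0.236]
eef_rot: [-178.6, -0.7, 173.0]
contact_force: [0.6, 0.3, -1.2]
gripper_width: 0.0877
time_s: 3.02
tcp_pos: [0.589, -0.0215, 0.2349]
eef_rot: [-178.5, -0.8, 173.1]
contact_force: [-1.3, -0.7, -1.9]
gripper_width: 0.0874
[ 0.58904982 -0.02151216  0.23493534] [-178.54196388   -0.79863747  173.13635986] 2295 [ 0.58072407 -0.0285273   0.19023937]
0.1910383930993782 ((583.38720703125, -29.22893714904785), (16.057893753051758, 57.10845947265625), 84.33760833740234)
```

View pics/w1.png

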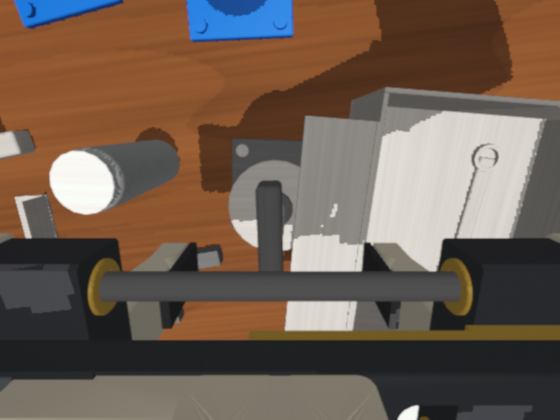

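The wrist view shows the bar at (270,230) between the open fingers and the flange to the right at (320,230). The bar's line agrees with before. Next: centre, descend and grip.

```bash
python3 -m inch '[{"x":0,"y":-0.25,"z":0,"yaw":-0.3},{"x":0,"y":0,"z":0.6,"yaw":0},{"x":0,"y":0,"z":0.6,"yaw":0},{"x":0,"y":0,"z":0.6,"yaw":0},{"x":0,"y":0,"z":0.5,"yaw":0}]'; python3 -m inch '[{"x":0,"y":0,"z":0.1,"yaw":0},{"x":0,"y":0,"z":0,"yaw":0}]'
```

```text
time_s: 3.48
tcp_pos: [0.586, -0.0335, 0.1781]
eef_rot: [-178.6, -0.6, 174.2]
contact_force: [0.1, 0.0, -2.3]
gripper_width: 0.0876
time_s: 3.65
tcp_pos: [0.583, -0.0358, 0.1727]
eef_rot: [-178.5, -0.9, 174.1]
contact_force: [0.0, 0.5, -1.7]
gripper_width: 0.0872
```

```bash
python3 -m inch '[{"x":-0.18,"y":0.28,"z":0,"yaw":0},{"x":0,"y":0,"z":0,"yaw":0}]'; python3 -m inch '[{"x":0,"y":0,"z":0,"yaw":0}]'
```

```text
time_s: 3.82
tcp_pos: [0.5884, -0.0301, 0.1734]
eef_rot: [-178.5, -0.9, 174.0]
contact_force: [0.9, 1.2, -0.9]
gripper_width: 0.0877
time_s: 3.9
tcp_pos: [0.5888, -0.03, 0.174]
eef_rot: [-178.6, -0.9, 174.0]
contact_force: [0.6, -0.6, -2.3]
gripper_width: 0.0877
```

Within a millimetre of the bar axis. I'll close the gripper.

```bash
python3 -m inch '[{"x":0,"y":0,"z":0,"yaw":0},{"x":0,"y":0,"z":0,"yaw":0},{"x":0,"y":0,"z":0,"yaw":0},{"x":0,"y":0,"z":0,"yaw":0},{"x":0,"y":0,"z":0,"yaw":0}]' -1 60;python3 -m inch '[{"x":0,"y":0,"z":0,"yaw":0},{"x":0,"y":0,"z":0,"yaw":0},{"x":0,"y":0,"z":0,"yaw":0},{"x":0,"y":0,"z":0,"yaw":0},{"x":0,"y":0,"z":0,"yaw":0}]'; python3 -c "
from plant import r
s=r.get_state();print(s['moment'],s['contact_force'])"
```

```text
time_s: 4.32
tcp_pos: [0.5901, -0.0293, 0.1763]
eef_rot: [-178.6, -0.7, 174.1]
contact_force: [-0.0, -0.1, -1.7]
gripper_width: 0.0599
time_s: 4.73
tcp_pos: [0.59, -0.0293, 0.1763]
eef_rot: [-178.6, -0.7, 174.1]
contact_force: [0.3, 1.1, -1.7]
gripper_width: 0.0267
[ 0.12496046 -0.04906416  0.00235124] [ 0.27431317  1.12623429 -1.70253173]
```

```bash
python3 -m inch '[{"x":0,"y":0,"z":0.12,"yaw":0},{"x":0,"y":0,"z":0,"yaw":0},{"x":0,"y":0,"z":0,"yaw":0},{"x":0,"y":0,"z":0,"yaw":0},{"x":0,"y":0,"z":0,"yaw":0}]';python3 -m inch '[{"x":0,"y":0,"z":0,"yaw":0},{"x":0,"y":0,"z":0,"yaw":0},{"x":0,"y":0,"z":0,"yaw":0}]'; python3 -c "
from plant import r
s=r.get_state();print(s['moment'],s['contact_force'],s['joints'])"
```

```text
time_s: 5.15
tcp_pos: [0.5901, -0.0293, 0.1731]
eef_rot: [-178.6, -0.6, 174.0]
contact_force: [0.5, 0.4, -1.2]
gripper_width: 0.0168
time_s: 5.4
tcp_pos: [0.5901, -0.0293, 0.173]
eef_rot: [-178.6, -0.6, 174.0]
contact_force: [0.1, -0.3, -1.2]
gripper_width: 0.0164
[ 0.29475106 -0.04757449 -0.00741075] [ 0.08843021 -0.26305132 -1.20759106] [  16.76058733   15.95446698  -15.30760466    1.15873335  -59.8532399
 -113.29851237]
```

```bash
for i in 1 2; do python3 -m inch '[{"x":0,"y":0,"z":0,"yaw":-1},{"x":0,"y":0,"z":0,"yaw":-1},{"x":0,"y":0,"z":0,"yaw":-1},{"x":0,"y":0,"z":0,"yaw":-1},{"x":0,"y":0,"z":0,"yaw":-1}]'; done; python3 -c "
from plant import r
s=r.get_state();print(s['moment'],s['contact_force'])"
```

```text
time_s: 5.82
tcp_pos: [0.5908, -0.0289, 0.1727]
eef_rot: [-179.0, -1.0, -165.3]
contact_force: [0.1, 0.2, -1.4]
gripper_width: 0.0163
time_s: 6.23
tcp_pos: [0.5912, -0.0285, 0.1715]
eef_rot: [-179.4, -1.3, -144.3]
contact_force: [1.2, 1.2, -3.1]
gripper_width: 0.016
[ 0.12358177 -0.42869637  0.0248149 ] [ 1.15443193  1.15571258 -3.13826881]
```

```bash
python3 -m inch '[{"x":0,"y":0,"z":0,"yaw":-1},{"x":0,"y":0,"z":0,"yaw":-1},{"x":0,"y":0,"z":0,"yaw":-1},{"x":0,"y":0,"z":0,"yaw":0},{"x":0,"y":0,"z":0,"yaw":0}]'; python3 -m inch '[{"x":0,"y":0,"z":0,"yaw":0},{"x":0,"y":0,"z":0,"yaw":0}]'; python3 -c "
from plant import r
s=r.get_state();print(s['moment'],s['contact_force'])"
```

```text
time_s: 6.65
tcp_pos: [0.591, -0.0282, 0.1694]
eef_rot: [-179.8, -1.4, -131.6]
contact_force: [2.1, 0.4, -3.6]
gripper_width: 0.0163
time_s: 6.82
tcp_pos: [0.591, -0.0282, 0.169]
eef_rot: [-179.8, -1.4, -131.8]
contact_force: [1.0, -0.4, -4.8]
gripper_width: 0.0161
[ 0.11880811 -0.58748366  0.02386981] [ 0.97227222 -0.35465619 -4.81334325]
```

Unlocked: turned 54°, and the weight now shows on the wrist. The rest is about 30 mm below the flange. I'll raise it by about 18 mm first, then feel for the flange.

```bash
python3 -m inch '[{"x":0,"y":0,"z":-0.2,"yaw":0},{"x":0,"y":0,"z":-0.2,"yaw":0},{"x":0,"y":0,"z":-0.2,"yaw":0},{"x":0,"y":0,"z":-0.15,"yaw":0},{"x":0,"y":0,"z":0,"yaw":0}]'; python3 -m inch '[{"x":0,"y":0,"z":0,"yaw":0},{"x":0,"y":0,"z":0,"yaw":0}]'; python3 -c "
from plant import r
s=r.get_state();print(s['moment'],s['contact_force'])"
```

```text
time_s: 7.23
tcp_pos: [0.591, -0.0281, 0.1889]
eef_rot: [-179.8, -1.5, -132.0]
contact_force: [0.4, -1.1, -3.8]
gripper_width: 0.0161
time_s: 7.4
tcp_pos: [0.5909, -0.0281, 0.1894]
eef_rot: [-179.8, -1.5, -132.0]
contact_force: [1.9, -0.3, -6.0]
gripper_width: 0.016
[-0.18648758 -0.82605835  0.08049235] [ 1.85049325 -0.33996062 -5.99997374]
```

```bash
for i in 1 2 3; do python3 -m inch '[{"x":0,"y":0,"z":-0.08,"yaw":0},{"x":0,"y":0,"z":0,"yaw":0},{"x":0,"y":0,"z":0,"yaw":0}]' | sed -n '2p;4p'; done
```

```text
tcp_pos: [0.5909, -0.0281, 0.1915]
contact_force: [0.5, -0.1, -6.3]
tcp_pos: [0.591, -0.0281, 0.1936]
contact_force: [1.6, 0.2, -6.5]
tcp_pos: [0.591, -0.0281, 0.1957]
contact_force: [1.3, -1.4, -6.1]
```

```bash
for i in 1 2 3; do python3 -m inch '[{"x":0,"y":0,"z":-0.05,"yaw":0},{"x":0,"y":0,"z":0,"yaw":0},{"x":0,"y":0,"z":0,"yaw":0}]' | sed -n '2p;4p'; done
```

```text
tcp_pos: [0.5909, -0.0281, 0.1971]
contact_force: [1.9, -0.9, -6.3]
tcp_pos: [0.5909, -0.0281, 0.1984]
contact_force: [1.6, -0.8, -6.3]
tcp_pos: [0.5909, -0.0281, 0.1997]
contact_force: [2.9, -0.8, -6.9]
```

```bash
for i in 1 2; do python3 -m inch '[{"x":0,"y":0,"z":-0.05,"yaw":0},{"x":0,"y":0,"z":0,"yaw":0},{"x":0,"y":0,"z":0,"yaw":0}]' | sed -n '2p;4p'; done
```

```text
tcp_pos: [0.5909, -0.028, 0.2004]
contact_force: [2.7, -0.8, -7.7]
tcp_pos: [0.5909, -0.028, 0.2008]
contact_force: [3.4, -1.5, -8.3]
```

```bash
for i in 1 2; do python3 -m inch '[{"x":0,"y":0,"z":-0.05,"yaw":0},{"x":0,"y":0,"z":0,"yaw":0},{"x":0,"y":0,"z":0,"yaw":0}]' | sed -n '2p;4p'; done
```

```text
tcp_pos: [0.5908, -0.028, 0.2013]
contact_force: [3.0, -1.9, -10.7]
tcp_pos: [0.5908, -0.0279, 0.2017]
contact_force: [5.0, -1.6, -13.1]
```

```bash
python3 -m inch '[{"x":0,"y":0,"z":-0.05,"yaw":0},{"x":0,"y":0,"z":0,"yaw":0},{"x":0,"y":0,"z":0,"yaw":0}]' | sed -n '2p;4p';  python3 -m inch '[{"x":0,"y":0,"z":0,"yaw":0},{"x":0,"y":0,"z":0,"yaw":0},{"x":0,"y":0,"z":0,"yaw":0}]' | sed -n '2p;4p'; python3 -m inch '[{"x":0,"y":0,"z":0,"yaw":0},{"x":0,"y":0,"z":0,"yaw":0},{"x":0,"y":0,"z":0,"yaw":0}]'
```

```text
tcp_pos: [0.5908, -0.0279, 0.202]
contact_force: [4.7, -1.5, -13.8]
tcp_pos: [0.5909, -0.0279, 0.2018]
contact_force: [3.6, -1.7, -12.7]
time_s: 10.65
tcp_pos: [0.5908, -0.0279, 0.2018]
eef_rot: [-180.0, -1.6, -132.1]
contact_force: [4.4, -1.9, -13.1]
gripper_width: 0.016
```

```bash
for i in 1 2 3; do python3 -m inch '[{"x":0,"y":0,"z":-0.06,"yaw":0},{"x":0,"y":0,"z":0,"yaw":0}]' | sed -n '2p;4p'; done;  python3 -m inch '[{"x":0,"y":0,"z":0,"yaw":0},{"x":0,"y":0,"z":0,"yaw":0},{"x":0,"y":0,"z":0,"yaw":0}]' | sed -n '2p;4p'
```

```text
tcp_pos: [0.5908, -0.0279, 0.2026]
contact_force: [6.6, -2.8, -15.8]
tcp_pos: [0.5908, -0.0278, 0.2029]
contact_force: [6.1, -2.8, -15.5]
tcp_pos: [0.5908, -0.0278, 0.2028]
contact_force: [5.7, -2.3, -16.3]
tcp_pos: [0.5908, -0.0279, 0.2019]
contact_force: [4.3, -1.3, -12.6]
```

```bash
python3 -m inch '[{"x":0,"y":0,"z":-0.06,"yaw":0},{"x":0,"y":0,"z":-0.05,"yaw":0},{"x":0,"y":0,"z":-0.03,"yaw":0.6},{"x":0,"y":0,"z":-0.03,"yaw":0.8}]' | sed -n '2,4p';  python3 -m inch '[{"x":0,"y":0,"z":-0.03,"yaw":0.8},{"x":0,"y":0,"z":-0.03,"yaw":0.8},{"x":0,"y":0,"z":-0.03,"yaw":0.8}]' | sed -n '2,4p'
```

```text
tcp_pos: [0.5905, -0.0275, 0.2033]
eef_rot: [180.0, -1.8, -137.8]
contact_force: [6.8, -1.9, -19.0]
tcp_pos: [0.5906, -0.0275, 0.2034]
eef_rot: [-179.8, -1.8, -147.9]
contact_force: [5.9, -3.8, -18.4]
```

```bash
python3 -m inch '[{"x":0,"y":0,"z":-0.015,"yaw":0.8},{"x":0,"y":0,"z":-0.015,"yaw":0.8},{"x":0,"y":0,"z":-0.015,"yaw":0.8}]' | sed -n '2,4p';  python3 -m inch '[{"x":0,"y":0,"z":-0.015,"yaw":0.9},{"x":0,"y":0,"z":-0.015,"yaw":0.9},{"x":0,"y":0,"z":-0.015,"yaw":0.9}]' | sed -n '2,4p'
```

```text
tcp_pos: [0.5908, -0.0278, 0.2028]
eef_rot: [-179.4, -1.8, -157.9]
contact_force: [5.3, -2.9, -16.2]
tcp_pos: [0.5906, -0.0278, 0.2026]
eef_rot: [-179.1, -1.8, -169.2]
contact_force: [5.2, -2.1, -15.6]
```

```bash
python3 -m inch '[{"x":0,"y":0,"z":-0.02,"yaw":0.9},{"x":0,"y":0,"z":-0.02,"yaw":0.9},{"x":0,"y":0,"z":-0.02,"yaw":0.9}]' | sed -n '2,4p';  python3 -m inch '[{"x":0,"y":0,"z":-0.02,"yaw":0.9},{"x":0,"y":0,"z":-0.02,"yaw":0.9},{"x":0,"y":0,"z":-0.02,"yaw":0.5}]' | sed -n '2,4p'; python3 -c "
from plant import r
s=r.get_state();print(s['moment'],s['contact_force'])"
```

```text
tcp_pos: [0.5901, -0.0278, 0.2025]
eef_rot: [-178.7, -1.7, 179.6]
contact_force: [6.1, -3.0, -16.3]
tcp_pos: [0.59, -0.028, 0.2026]
eef_rot: [-178.5, -1.5, 169.8]
contact_force: [6.0, -1.3, -16.6]
[-0.35360706 -2.64275783  0.6560729 ] [  5.996885    -1.33805919 -16.60725017]
```

```bash
python3 -m inch '[{"x":0,"y":0,"z":-0.02,"yaw":0.5},{"x":0,"y":0,"z":-0.02,"yaw":0.5}]' | sed -n '2,4p'; python3 -c "
from plant import r
s=r.get_state();print(s['moment'],s['contact_force'])"; python3 -m inch '[{"x":0,"y":0,"z":0,"yaw":0},{"x":0,"y":0,"z":0,"yaw":0},{"x":0,"y":0,"z":0,"yaw":0}]';python3 -c "
from plant import r
s=r.get_state();print(s['moment'],s['contact_force'])"
```

```text
tcp_pos: [0.5899, -0.0281, 0.2026]
eef_rot: [-178.3, -1.5, 165.7]
contact_force: [6.3, -2.7, -16.3]
[-0.42042801 -2.71387387  1.27346312] [  6.3177896   -2.69581326 -16.34259446]
time_s: 13.4
tcp_pos: [0.59, -0.0281, 0.2026]
eef_rot: [-178.3, -1.5, 165.8]
contact_force: [3.4, -2.5, -13.3]
gripper_width: 0.0169
[-0.49379318 -2.07488099  1.06301693] [  3.36760385  -2.48785748 -13.34898297]
```

```bash
python3 -m inch '[{"x":0,"y":0,"z":0,"yaw":-0.4},{"x":0,"y":0,"z":0,"yaw":0},{"x":0,"y":0,"z":0,"yaw":0}]' | sed -n '2,4p'; python3 -c "
from plant import r
s=r.get_state();print(s['moment'],s['contact_force'])"; for i in 1 2; do python3 -m inch '[{"x":0,"y":0,"z":0,"yaw":0},{"x":0,"y":0,"z":0,"yaw":0},{"x":0,"y":0,"z":0,"yaw":0},{"x":0,"y":0,"z":0,"yaw":0},{"x":0,"y":0,"z":0,"yaw":0}]' 0.6;done
```

```text
tcp_pos: [0.59, -0.0282, 0.2026]
eef_rot: [-178.3, -1.5, 167.6]
contact_force: [4.1, -1.1, -13.7]
[-0.37216744 -2.09148393  0.45740045] [  4.1377317   -1.11564252 -13.65073819]
time_s: 14.07
tcp_pos: [0.5903, -0.0284, 0.2077]
eef_rot: [-178.3, -1.3, 167.7]
contact_force: [0.6, -0.5, -0.7]
gripper_width: 0.044
time_s: 14.48
tcp_pos: [0.5905, -0.028, 0.2094]
eef_rot: [-178.4, -1.2, 167.7]
contact_force: [-0.3, 0.2, -1.5]
gripper_width: 0.0694
```

Released. I'll retreat upward and check the bar's height and angle.

```bash
python3 -m inch '[{"x":0,"y":0,"z":-0.5,"yaw":0},{"x":0,"y":0,"z":-0.6,"yaw":0},{"x":0,"y":0,"z":-0.6,"yaw":0},{"x":0,"y":0,"z":-0.6,"yaw":0},{"x":0,"y":0,"z":-0.6,"yaw":0}]'|sed -n '2,4p';python3 -m inch '[{"x":0,"y":-1,"z":-0.3,"yaw":0},{"x":0,"y":-1,"z":0,"yaw":0},{"x":0,"y":-1,"z":0,"yaw":0},{"x":0,"y":0,"z":0,"yaw":0}]'
python3 - <<'E'
from plant import r
from h import *
for n in ("side","wrist"):
  i=r.camera_info(n); p,d=r.capture(n); cv2.imwrite(f"pics/{n}2.png",p[:,:,::-1]); np.savez(f"{n}2.npz",p=p,d=d,**i)
  P,p,d=cloud(f"{n}2.npz")
  m=(P[...,2]>.195)&(P[...,2]<.24)&(abs(P[...,0]-.588)<.05)&(abs(P[...,1]+.029)<.03)&(d>0)
  q=P[m]; print(n,m.sum())
  if len(q)>20:
    h=np.percentile(q[:,2],90); t=q[q[:,2]>h-.007]; print(h,np.median(t[:,2]),cv2.minAreaRect((t[:,:2]*1000).astype(np.float32)))
E
```

```text
tcp_pos: [0.59, -0.0266, 0.2797]
eef_rot: [-178.2, -1.7, 167.7]
contact_force: [-0.8, -0.1, -1.8]
time_s: 15.23
tcp_pos: [0.576, -0.1006, 0.294]
eef_rot: [-178.3, -1.4, 167.9]
contact_force: [0.2, 0.3, -1.5]
gripper_width: 0.0703
side 307
0.22267203509400807 0.2214561210778211 ((586.7133178710938, -31.167686462402344), (18.209074020385742, 69.80254364013672), 81.91297912597656)
wrist 2146
0.22134146256154852 0.22044261654363362 ((585.7262573242188, -29.781957626342773), (15.97400188446045, 61.94516372680664), 82.50292205810547)
```

View pics/side2.png

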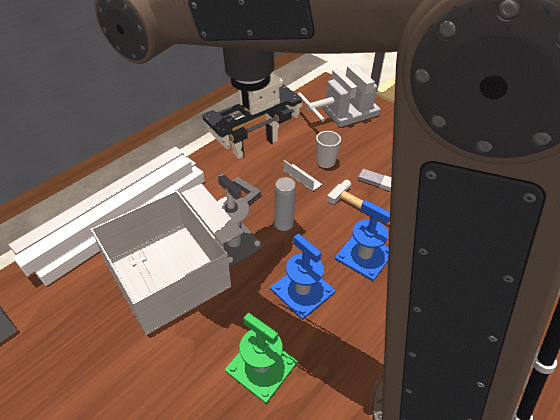

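View pics/wrist2.png

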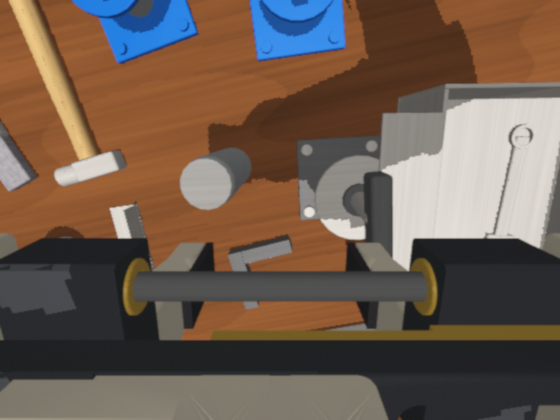

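The side view shows the rest (235,210) up under the flange, the bar at (240,185) and the bystanders in place. The wrist view shows the bar at (378,215), clear of the gripper. The bar is about 29.4 mm above where it started, against 29.6 mm at lock-up. It is about 2° more clockwise than at the start. The hold is good, so I'm handing in.

```bash
python3 -c "
from plant import r
print(r.close_job(), r.get_state()['time_s'])"
```

```text
the job is handed in; nothing more can be done
the job is handed in; nothing more can be done
```

The support is raised, pressing on the flange and locked. I handed the job in at about 15 s of the 48 s, with the arm clear; no verdict is given.

**What I did:** I gripped the bar across its 16 mm and twisted it about 54° anticlockwise. I then slid the section up in small steps until the wrist force showed the rest touching the flange. With roughly 10 N of push held, I twisted it clockwise until it hit the stop, where the wrist moment reached 1.27 N m against about 0.4 N m for the lock alone. Then I let go and moved away.

**Last checks:**
- **Height:** the bar stayed about 29.4 mm above its starting height after release, against 29.6 mm when it was locked. That is about 2.5 mm past first contact, or roughly 10 N on the flange.
- **Twist:** the bar sits about 2° further clockwise than at the start, so it is near the locked stop.
- **Other items:** by eye, the tray and the other things on the bench had not moved.

**Less certain:**
- **Grip:** I used 60 N, the gripper's maximum, instead of the suggested 80 N. The bar slipped about 6° in the jaws at the stop.
- **Push force:** the wrist force puts the push at about 10 N when locked and flange deflection puts it at about 11 N. The highest reading during the twist was about 12.5 N by wrist force and 14 N by deflection, under the 25 N limit. The final force on the flange was not measured directly.

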